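# Set out the measuring cups by size for baking

### The job

Set out the four washed measuring cups ready for loading the bread pan: take them from the drying mat and line them up on the cork coasters in order of size, the biggest on the coaster nearest the bread pan and so on down to the smallest at the far end, each upright, mouth up, in the middle of its own coaster. Set them down rather than dropping them, let go of them all, and leave the glass salt pot standing where it is.

Things in the scene. Friction and masses are not known exactly. Their poses are not given: they have to be found in the camera images.
- cup_teal: teal (dark blue-green) plastic measuring cup, the largest of the set of four: an open round cup standing mouth up, 68 mm across the rim, tapering to 59 mm across the foot, 84 mm high, wall 2 mm, 15 to 60 g. Origin at the centre of the underside, z axis up through the mouth; its yaw means nothing. Loose; starts on the grey drying mat (4 mm thick).
- cup_coral: coral red plastic measuring cup, the second largest of the set of four: an open round cup standing mouth up, 60 mm across the rim, tapering to 52 mm across the foot, 70 mm high, wall 2 mm, 15 to 60 g. Origin at the centre of the underside, z axis up through the mouth; its yaw means nothing. Loose; starts on the grey drying mat (4 mm thick).
- cup_mustard: mustard yellow plastic measuring cup, the third of the set of four: an open round cup standing mouth up, 52 mm across the rim, tapering to 45 mm across the foot, 57 mm high, wall 2 mm, 15 to 60 g. Origin at the centre of the underside, z axis up through the mouth; its yaw means nothing. Loose; starts on the grey drying mat (4 mm thick).
- cup_violet: violet plastic measuring cup, the smallest of the set of four: an open round cup standing mouth up, 44 mm across the rim, tapering to 38 mm across the foot, 45 mm high, wall 2 mm, 15 to 60 g. Origin at the centre of the underside, z axis up through the mouth; its yaw means nothing. Loose; starts on the grey drying mat (4 mm thick).
- coaster_1: round flat cork coaster, 84 mm across, 4 mm thick, the left-hand end one of the row of four as the robot sees it (left is +y), about 118 mm from centre to centre, fixed on a brown bamboo board 12 mm thick. Origin at the centre of its underside; a cup stands on its top, 4 mm above that. All four look alike. The board lies either nearer to the robot than the mat or beyond it.
- coaster_2: round flat cork coaster, 84 mm across, 4 mm thick, the second from the left of the row of four as the robot sees it (left is +y), about 118 mm from centre to centre, fixed on a brown bamboo board 12 mm thick. Origin at the centre of its underside; a cup stands on its top, 4 mm above that. All four look alike. The board lies either nearer to the robot than the mat or beyond it.
- coaster_3: round flat cork coaster, 84 mm across, 4 mm thick, the third from the left of the row of four as the robot sees it (left is +y), about 118 mm from centre to centre, fixed on a brown bamboo board 12 mm thick. Origin at the centre of its underside; a cup stands on its top, 4 mm above that. All four look alike. The board lies either nearer to the robot than the mat or beyond it.
- coaster_4: round flat cork coaster, 84 mm across, 4 mm thick, the right-hand end one of the row of four as the robot sees it (left is +y), about 118 mm from centre to centre, fixed on a brown bamboo board 12 mm thick. Origin at the centre of its underside; a cup stands on its top, 4 mm above that. All four look alike. The board lies either nearer to the robot than the mat or beyond it.
- bread_pan: the baking machine's bread pan, lifted out: an open dark grey coated tin, 170 mm long (along x), 120 mm wide, 130 mm high, with a wire handle folded down and a small paddle inside, standing on the counter beyond one end of the row, on the left (y > 0) or on the right (y < 0); flat kitchen scales lie beyond the other end. Origin at the centre of its underside.
- salt_pot: clear glass salt pot with a steel screw lid, 58 mm across, 78 mm high, about 240 g, loose, standing on the mat in one line with the cups and a spice shaker (51 mm across, 78 mm high), about 104 mm from centre to centre. Origin at the centre of its underside.

How it is judged (in metres and radians):
At the end, for the whole second after the job is handed in: All four cups stand upright (within 0.12 rad) on the coasters, at rest and released, each with its centre within 15 mm of the centre of its coaster: teal on the end coaster nearest the bread pan, then coral, mustard and violet; the salt pot still stands within 30 mm of its starting place (((world y of bread_pan above 0 m and horizontal distance between cup_teal and coaster_1 below 0.015 m and horizontal distance between cup_coral and coaster_2 below 0.015 m and horizontal distance between cup_mustard and coaster_3 below 0.015 m and horizontal distance between cup_violet and coaster_4 below 0.015 m) or (world y of bread_pan below 0 m and horizontal distance between cup_teal and coaster_4 below 0.015 m and horizontal distance between cup_coral and coaster_3 below 0.015 m and horizontal distance between cup_mustard and coaster_2 below 0.015 m and horizontal distance between cup_violet and coaster_1 below 0.015 m)) and angle between each of cup_teal, cup_coral, cup_mustard, cup_violet's own z axis and vertical below 0.12 rad and height (world z) of cup_teal between 0.011 and 0.021 m and linear speed of each of cup_teal, cup_coral, cup_mustard, cup_violet below 0.02 m/s and contact force between each of cup_teal, cup_coral, cup_mustard, cup_violet and the fingers below 0.05 N and height (world z) of cup_coral between 0.011 and 0.021 m and height (world z) of cup_mustard between 0.011 and 0.021 m and height (world z) of cup_violet between 0.011 and 0.021 m and distance of salt_pot from where it was at the start of the episode below 0.03 m and angle between salt_pot's own z axis and vertical below 0.2 rad); the robot touches nothing.
It fails at once if the glass salt pot is pushed more than 30 mm from its place or tipped (distance of salt_pot from where it was at the start of the episode above 0.03 m or angle between salt_pot's own z axis and vertical above 0.35 rad).
It fails at once if a cup is dropped or thrown: it flies free, touching nothing, faster than 0.6 m/s (a fall of about 18 mm) ((linear speed of cup_teal above 0.6 m/s and contact force between cup_teal and anything else below 0.02 N) or (linear speed of cup_coral above 0.6 m/s and contact force between cup_coral and anything else below 0.02 N) or (linear speed of cup_mustard above 0.6 m/s and contact force between cup_mustard and anything else below 0.02 N) or (linear speed of cup_violet above 0.6 m/s and contact force between cup_violet and anything else below 0.02 N)).
It also fails if it takes over 104 s, if anything falls off the work surface, if the arm or the gripper's body presses on something with over 40 N, if the wrist force passes 120 N, or if a joint passes its speed limit or range.

### The arm

A 6-joint arm with a two-finger parallel gripper is mounted at the origin on the work surface. World frame = base frame: x ahead of the robot, y to its left, z up, the work surface at z = 0. Lengths are in m, angles in degrees, forces in N, time in s.
With the tool pointing down it reaches from about 0.3 to 0.85 m from the base axis. Payload 4.2 kg.
Tool frame: the origin (TCP) lies midway between the tips of the shut fingers; the grasp point (between the pads) lies 19 mm behind it; z points along the fingers, y is the line along which they close (so a half turn about z gives the same grasp; the last joint's range is limited). The gripper opens to 91 mm and grips with 3 to 60 N. Pads are 32 mm wide; open, the fingers measure 118 mm over their backs; the gripper's body (76 mm by 178 mm) begins 60 mm behind the grasp point.
Start: joints at [-72.594, 18.312, 89.639, -0, 72.044, -1.146], TCP at [0.183, -0.545, 0.214] pointing down, gripper open.
Joint ranges: [-177.97, 177.97], [-48.28, 115.42], [12.27, 149.76], [-77.06, 257.06], [2.81, 150.46], [-146.56, 146.56]. Speed limits (degrees/s): [147.25, 147.25, 180, 180, 180, 180].

### API

Orientations are given as [roll, pitch, yaw] about the fixed x, y, z axes, in that order (R = Rz(yaw) Ry(pitch) Rx(roll)).
In Python, from rig import bot gives the robot as it stands. Calls block until the motion is done:
- bot.move_to(position, orientation): joint-space move of the TCP to a pose.
- bot.movel(position, ori=None, max_speed=0.15): straight line of the TCP; ori=None keeps the orientation; max_speed is the mean speed in m/s.
- bot.goto_joints(angles): joint-space move.
- bot.release() and bot.close_gripper(strength=None): open the fingers fully, or close them until they stop; strength is the grip in N (None keeps the last).
- bot.pause(seconds).
- bot.ik(position, orientation): joint angles nearest the present ones, or None.
- bot.state(): the state.
- bot.snapshot(name): name is "scene" or "top" or "wrist"; returns the picture (480x640x3 uint8, red, green, blue); there is no depth.
- bot.get_calibration(name): a dict with "intrinsics" (3x3 intrinsics, pixels), "dist" ([k1, k2, p1, p2, k3] as OpenCV has them; the pictures are not rectified), "world_from_camera" (4x4, takes a point from camera to world coordinates). Camera axes: x right, y up, looking along -z (the intrinsics and any distortion apply to the point x, -y, -z); pixel columns grow to the right and rows downward; lengths in m; the calibration is good to about 2 mm. A picture is of the moment at which its call begins: read the wrist's pose just before it. get_calibration takes no time and is no camera call; for the wrist camera it gives the pose at the moment of the call.
A pose or a line that the arm cannot do raises bot.IKError and nothing moves.
- bot.sign_off(): hands the job in; it is judged then, once.
The state is a dict: "t": time; "q": joint angles; "joint_velocities": joint speeds; "effort": joint torques, N m; "ee_pos": TCP position; "eef_rot": TCP orientation; "contact_force": force on the tool from outside, world axes, zero at the start; "wrist_torque": the same for the moment, N m; "opening": finger opening in m; "grip_force": force on a finger pad.
Only numpy, scipy, OpenCV 4.12 (cv2) and the standard library are available. Lean on these libraries where they do the work, as an engineer would, in place of code of your own. Each camera call takes 0.05 s, during which the arm holds its last target. There are 200 camera calls.

## Working session

There is one attempt and no reset: what is moved stays moved. The work goes in short steps, each a Python script; the robot and the scene stay as the last script left them, time stands still between calls to the robot, and variables do not carry over. Pictures are saved under pics/ and viewed, at most 14 in all, crops included, and the job is handed in when it is done.

```bash
mkdir -p pics; ls; python3 - <<'E'
from rig import bot
import cv2,numpy as np
for n in ["scene","top","wrist"]:
    c=bot.get_calibration(n); print(n,np.round(c["intrinsics"],1).tolist(),np.round(c["dist"],3),np.round(c["world_from_camera"],3).tolist())
    cv2.imwrite(f"pics/{n}0.png",bot.snapshot(n)[:,:,::-1])
s=bot.state();print(s["t"],s["ee_pos"],s["eef_rot"],s["opening"])
E
```

```text
pics
scene [[544.5, 0.0, 317.8], [0.0, 544.5, 235.5], [0.0, 0.0, 1.0]] [-0.074  0.     0.     0.     0.   ] [[0.103, -0.8, 0.591, 1.234], [0.995, 0.089, -0.053, -0.052], [-0.01, 0.594, 0.805, 0.977], [0.0, 0.0, 0.0, 1.0]]
top [[435.2, 0.0, 323.4], [0.0, 435.2, 243.6], [0.0, 0.0, 1.0]] [-0.04  0.    0.    0.    0.  ] [[0.013, 0.996, -0.088, 0.439], [-1.0, 0.01, -0.028, -0.013], [-0.027, 0.088, 0.996, 1.007], [0.0, 0.0, 0.0, 1.0]]
wrist [[423.4, 0.0, 308.4], [0.0, 423.4, 232.7], [0.0, 0.0, 1.0]] [-0.087  0.     0.     0.     0.   ] [[0.319, 0.919, 0.229, 0.249], [-0.948, 0.31, 0.075, -0.523], [-0.002, -0.241, 0.97, 0.384], [0.0, 0.0, 0.0, 1.0]]
0.15 [ 0.18283088 -0.54477454  0.21334933] [-1.79927318e+02  1.72670061e-04  1.85530552e+01] 0.09145044152178362
```

View pics/top0.png

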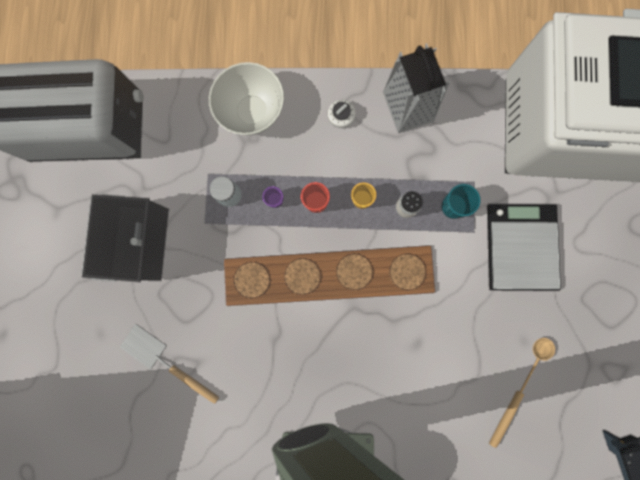

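View pics/scene0.png

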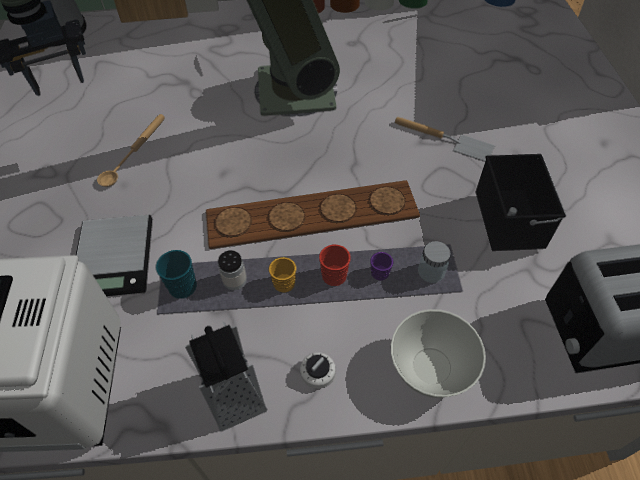

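The top view shows the bread pan on the left (+y, about (125,238)). The mat row from left to right is salt pot (222,188), violet (273,197), coral (315,196), mustard (363,195), shaker (410,203) and teal (462,201). The coasters are at about (252,280), (302,276), (355,271) and (408,271). The scene view, from the opposite side, agrees. So teal goes on coaster 1, coral on 2, mustard on 3 and violet on 4.

```bash
cat > vis.py <<'E'
import cv2,numpy as np
from scipy.optimize import least_squares
CUP={'teal':(.068,.059,.084),'coral':(.060,.052,.070),'mustard':(.052,.045,.057),'violet':(.044,.038,.045)}
HUE={'teal':(85,98,90),'coral':(0,8,110),'mustard':(18,28,110),'violet':(128,145,70)}
def proj(P,c):
    W=np.linalg.inv(c["world_from_camera"]); p=np.atleast_2d(P)@W[:3,:3].T+W[:3,3]
    return cv2.projectPoints(p*[1,-1,-1],np.zeros(3),np.zeros(3),np.array(c["intrinsics"]),np.array(c["dist"]))[0][:,0]
A=np.linspace(0,2*np.pi,60)
def circ(p,d,h=0): return np.c_[p[0]+d/2*np.cos(A),p[1]+d/2*np.sin(A),0*A+p[2]+h]
def hull_stats(pts):
    h=cv2.convexHull(pts.astype(np.float32)); m=cv2.moments(h); x,y=h[:,0].T
    return np.array([m['m10']/m['m00'],m['m01']/m['m00'],np.sqrt(m['m00'])*.5])
def biggest(m,n=1):
    cs=cv2.findContours(m,cv2.RETR_EXTERNAL,cv2.CHAIN_APPROX_NONE)[0]
    return sorted(cs,key=cv2.contourArea)[-n:]
def cupmask(img,k):
    hsv=cv2.cvtColor(cv2.GaussianBlur(img,(3,3),0),cv2.COLOR_RGB2HSV); l,u,s=HUE[k]
    return biggest(cv2.morphologyEx(cv2.inRange(hsv,(l,s,25),(u,255,255)),cv2.MORPH_CLOSE,np.ones((3,3))))[0][:,0]
def solve(obs,model,x0):
    f=lambda x:np.concatenate([(hull_stats(proj(model(x),c))-s) for c,s in obs])
    r=least_squares(f,x0,x_scale=.01); return r.x,r.fun
def stat(c):  # contour through pixel centres: grow half a pixel
    s=hull_stats(c.astype(float)); s[2]+=.45; return s
def cup(k,views,x0):
    d,f,h=CUP[k]
    return solve([(c,stat(cupmask(i,k))) for i,c in views],lambda p:np.r_[circ(p,d,h),circ(p,f)],x0)
def disc(conts,cals,x0): return solve([(c,stat(k)) for k,c in zip(conts,cals)],lambda p:circ(p,.084),x0)
E
cat > m1.py <<'E'
from vis import *
ims,cals={}, {}
from rig import bot
V=[]
for n in ["top","scene"]:
    V.append((cv2.cvtColor(cv2.imread(f"pics/{n}0.png"),cv2.COLOR_BGR2RGB),bot.get_calibration(n)))
out=[v[0].copy() for v in V]
for k in CUP:
    x,r=cup(k,V,[.53,0,0]); print(k,np.round(x*1e3,1),np.round(r,2))
    for o,(i,c) in zip(out,V): cv2.polylines(o,[cupmask(i,k)],True,(0,255,0),1)
top=[(252,280),(302,276),(355,271),(408,271)]; sc=[(387,200),(338,208),(287,216),(233,221)]
for j in range(4):
    cs=[]
    for o,(i,c),p in zip(out,V,(top[j],sc[j])):
        a=cv2.cvtColor(i,cv2.COLOR_RGB2LAB).astype(int); g=cv2.GaussianBlur(i,(5,5),0).astype(int)
        x,y=p; box=g[y-20:y+21,x-20:x+21,1]; print(g[y,x],g[y-21,x],g[y,x-25],end=' ')
        t=cv2.threshold(box.astype(np.uint8),0,255,cv2.THRESH_OTSU)[1]
        m=np.zeros(i.shape[:2],np.uint8); m[y-20:y+21,x-20:x+21]=t; k=cv2.convexHull(biggest(m)[0])[:,0]
        cs.append(k); cv2.polylines(o,[k],True,(0,0,255),1)
    x,r=disc(cs,[v[1] for v in V],[.35,0,0]); print('c',j+1,np.round(x*1e3,1),np.round(r,2))
a=cv2.resize(out[0][160:310,190:490],None,fx=2.6,fy=2); b=cv2.resize(out[1][170:320,150:470],(780,300))
cv2.imwrite('pics/ov.png',np.vstack([a[:, :780],b])[:,:,::-1])
E
python3 m1.py
```

```text
teal [ 618.  -285.2    4.8] [-0.35 -0.07  0.25 -0.33 -0.09 -0.05]
coral [626.3  34.4   4.9] [-0.27 -0.06 -0.25 -0.28  0.02 -0.3 ]
mustard [633.1 -72.4   6. ] [-0.24 -0.15 -0.51 -0.49 -0.13 -0.48]
violet [629.7 131.5   5.2] [-0.32  0.12  0.06 -0.25 -0.05 -0.44]
[155 124  92] [135 100  73] [142 105  76] [109  83  58] [135 132 134] [83 55 38] c 1 [441.6 179.9  14.3] [-0.08  0.    1.22 -0.42  0.01  1.39]
[155 123  91] [130  99  76] [140 102  73] [107  80  56] [138 135 137] [87 59 39] c 2 [451.4  65.   12.7] [-0.16  0.12  1.02 -0.23  0.28  1.28]
[154 122  90] [141 123 110] [138 100  71] [109  82  57] [119 115 117] [84 57 38] c 3 [463.4 -54.2  14.6] [-0.34 -0.12  1.2  -0.16  0.02  1.18]
[155 123  91] [138  99  69] [148 107  74] [108  82  57] [132 129 131] [81 56 40] c 4 [ 462.3 -173.    72.4] [3.39 0.09 2.28 2.34 0.3  8.54]
```

View pics/ov.png

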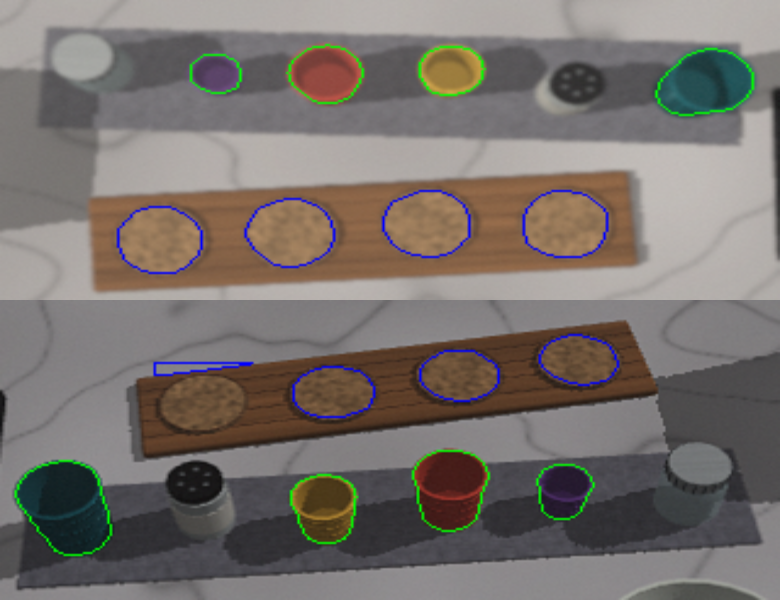

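The outlines fit all four cups and coasters 1–3. The coaster 4 blob in the scene view is wrong: it should be at about (233,221) but caught marble at the board edge. I'll redo it with colour gating, then pick teal.

```bash
cat > act.py <<'E'
from rig import bot
import numpy as np
O=[180,0,90]
def carry(src,dst,gh,base,z_dst,want):
    """src,dst xy; gh grasp height above cup foot; base foot z; z_dst coaster top"""
    up=.16; tz=base+gh-.019
    bot.release(); bot.move_to([*src,up+.07],O); bot.movel([*src,up-.02],max_speed=.25); bot.movel([*src,tz],max_speed=.1)
    bot.close_gripper(8); bot.pause(.3); s=bot.state(); print('grip',s["opening"],want,s["grip_force"],s["t"])
    if abs(s["opening"]-want)>.008: raise SystemExit('bad grasp')
    bot.movel([*src,up],max_speed=.15); s=bot.state(); print('lifted',s["opening"],s["grip_force"])
    bot.movel([*dst,up],max_speed=.2); tp=z_dst+gh-.019+.001
    bot.movel([*dst,tp+.02],max_speed=.15); bot.movel([*dst,tp],max_speed=.04); bot.pause(.3)
    s=bot.state(); print('set',s["ee_pos"],s["contact_force"],s["opening"])
    bot.release(); bot.pause(.3); bot.movel([*dst,up+.02],max_speed=.2); print('t',bot.state()["t"])
E
python3 - <<'E'
from vis import *
from rig import bot
cs,cal=[],[]
for n,(x,y) in (("top",(408,271)),("scene",(233,221))):
    g=cv2.GaussianBlur(cv2.imread(f"pics/{n}0.png"),(5,5),0)
    w=(20,18) if n=="top" else (19,16)
    t=np.zeros((480,640),np.uint8); sl=np.s_[y-w[1]:y+w[1]+1,x-w[0]:x+w[0]+1]
    b=g[sl]; wood=(b[...,2].astype(int)-b[...,0]>25)
    th=cv2.threshold(b[...,1][wood].reshape(1,-1),0,255,cv2.THRESH_OTSU)[0]
    t[sl]=((b[...,1]>th)&wood)*255
    cs.append(cv2.convexHull(biggest(t)[0])[:,0]); cal.append(bot.get_calibration(n)); print(stat(cs[-1]))
x,r=disc(cs,cal,[.47,-.17,0]); print(np.round(x*1e3,1),np.round(r,2))
x,r=solve([(cal[0],stat(cs[0]))],lambda p:circ([*p,.014],.084),[.47,-.17]); print(x)
E
python3 - <<'E'
from act import *
carry((.618,-.285),(.442,.1795),.050,.0045,.016,.0644)
import cv2
cv2.imwrite('pics/s1.png',bot.snapshot('scene')[:,:,::-1])
E
```

```text
[406.95945174 271.71521036  15.24442463]
[231.64936135 218.81025958  14.67146265]
[ 463.8 -175.7   20.5] [ 0.54  0.07  1.27  0.37  0.14 -0.01]
[ 0.46409178 -0.17547942]
grip 0.06791131299145697 0.0644 8.000067571883847 4.6917
lifted 0.0676320087773374 7.999930064142973
set [0.44199749 0.17949722 0.04798242] [ 0.23797831  0.10712375 -1.29145281] 0.06734064078639779
t 11.6833
```

View pics/s1.png

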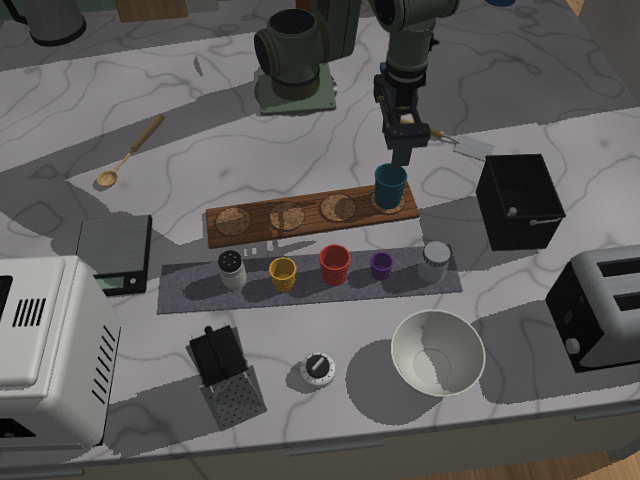

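Teal stands upright on coaster 1, at about (390,190) in the scene view. Now the other three.

```bash
python3 - <<'E'
from act import *
carry((.626,.0345),(.4515,.065),.042,.0045,.016,.058)
carry((.633,-.0725),(.4635,-.0545),.034,.0045,.016,.050)
carry((.6297,.1315),(.464,-.1755),.027,.0045,.016,.042)
bot.move_to([.25,-.4,.3],O)
import cv2
for n in ('top','scene'): cv2.imwrite(f'pics/{n}2.png',bot.snapshot(n)[:,:,::-1])
from vis import *
V=[(bot.snapshot(n),bot.get_calibration(n)) for n in ('top','scene')]
for k,x0 in zip(CUP,([.44,.18,.016],[.45,.065,.016],[.46,-.054,.016],[.46,-.175,.016])):
    x,r=cup(k,V,x0); print(k,np.round(x*1e3,1),np.round(r,2))
a=cv2.resize(V[0][0][160:310,190:490],(780,300)); b=cv2.resize(V[1][0][170:320,150:470],(780,300))
cv2.imwrite('pics/end.png',np.vstack([a,b])[:,:,::-1])
E
```

```text
grip 0.06003723918657723 0.058 7.999983931294992 15.5667
lifted 0.059732036112698436 7.99999100920104
set [0.45154098 0.064999   0.04002897] [-0.03516807 -0.01097158 -0.30739314] 0.05991829635255162
t 21.2
grip 0.05087005970003235 0.05 8.000024254852178 25.2083
lifted 0.05024225268998018 7.9999912660059636
set [ 0.46357511 -0.05451864  0.03208234] [-0.26848184  0.42103926 -0.11115186] 0.050520038928247045
t 31.0667
grip 0.04337509913291613 0.042 7.999989943782566 35.3083
lifted 0.04326283615861754 8.00000737704977
set [ 0.46407744 -0.17554485  0.02509695] [ 0.7505087  -0.33708795 -0.27421554] 0.04353691119921114
t 42.2833
teal [443.5 174.9  16.1] [-2.95  0.17  4.65 -2.63  1.27  0.34]
coral [450.5  65.4  13.7] [-0.23  0.04 -1.47 -0.22  0.12 -0.55]
mustard [463.2 -53.8  16.8] [-0.26 -0.34 -1.56 -0.25 -0.18 -0.27]
violet [ 464.3 -176.6   18.5] [-0.33 -0.18  0.41 -0.28 -0.03  0.3 ]
```

View pics/end.png

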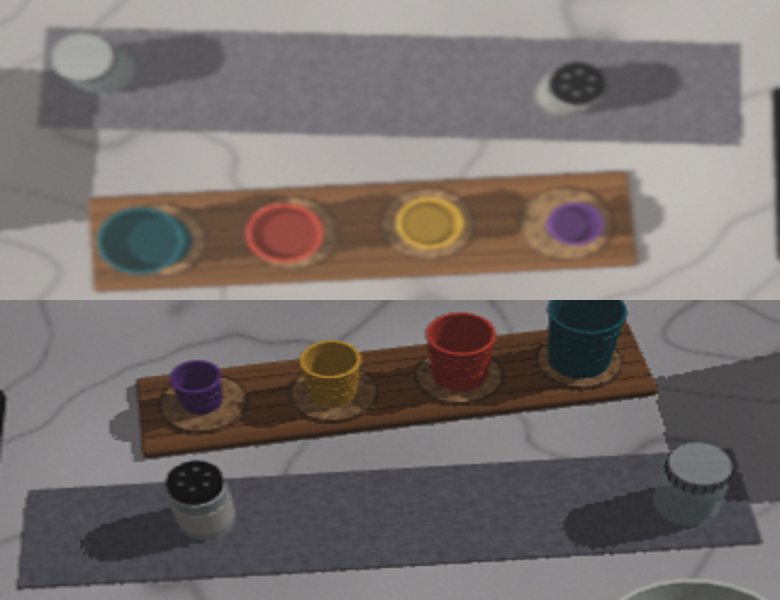

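The end pictures show teal, coral, mustard and violet upright from left to right on coasters 1–4, with feet centred to within about 3 mm. The salt pot is unmoved at (85,58) in the crop. The arm is clear, so I'm handing in.

```bash
python3 -c "
from rig import bot
bot.pause(.3); print(bot.sign_off(), bot.state()['t'])"
```

```text
the job is handed in; nothing more can be done
the job is handed in; nothing more can be done
```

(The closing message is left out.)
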